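# Slide a tall flask under the scanner and scan it

### The job

Push the tall blue flask across the bench with your fingertips so that it slides, upright, until its foot stands fully inside the orange ring in front of the scanner; only then press the green scan button right down, and finish with your hand clear. Do not grip, lift or topple the flask, push gently, and leave everything else standing where it is.

Things in the scene. Friction and masses are not known exactly. Their poses are not given: they have to be found in the camera images.
- blue_flask: the thing to push: loose upright insulated drinks flask, blue painted body with a bare steel cap, round, 58 mm across from the foot to 165 mm height, narrowing to a 46 mm cap, 228 mm tall in all, 0.3 to 0.6 kg. Origin: centre of its underside; z runs up its axis. It tips over if pushed high: push within about 30 mm of the bench, and keep wrist and palm off its upper part (lean the hand back, away from the flask)
- ring_center (a point): centre of the orange ring printed on the bench (flat, no height) in front of the scanner: inner diameter 108 mm, outer 124 mm. The flask's foot must stand fully inside it. x points from the ring to the scanner stand, whose 100 mm wide foot is centred 200 mm from here and whose grey head (62 mm wide, 61 to 103 mm above the bench) ends 133 mm from here
- scan_button_top (a point): centre of the top face of the green scan button, 40 mm across, in a black housing fixed on the bench between the robot and the ring; it is pressed straight down by a fingertip
- scan_button (a joint): travel of the scan button in m: 0 up, 0.006 fully down; a spring (about 5 N when fully down) brings it up again
- grey_flask: bystander: a loose flask of the same shape and size as the blue one, but light grey. Origin: centre of its underside. Leave it alone
- carton_a: bystander: loose brown carton, 90 x 70 x 60 mm, origin at the centre of its underside
- carton_b: bystander: loose red carton, 70 x 100 x 50 mm, origin at the centre of its underside
- tape_roll: bystander: loose roll of brown tape lying flat, 100 mm across, 48 mm high, origin at the centre of its underside
- spray_can: bystander: loose yellow can, 52 mm across, 130 mm tall, origin at the centre of its underside

How it is judged:
By the outcome, as a careful person would: the job done as asked, in the order asked, and still so for the second after the job is handed in, with the robot touching nothing.
It also fails if it takes over 64 s, if anything falls off the work surface, if the arm or the gripper's body presses on something with over 40 N, if the wrist force passes 120 N, or if a joint passes its speed limit or range.

### The arm

A 6-joint arm with a two-finger parallel gripper is mounted at the origin on the work surface. World frame = base frame: x ahead of the robot, y to its left, z up, the work surface at z = 0. Lengths are in m, angles in rad, forces in N, time in s.
With the tool pointing down it reaches from about 0.35 to 0.975 m from the base axis. Payload 4.9 kg.
Tool frame: the origin (TCP) lies at the very end of the fingers, on their centre line; the grasp point (between the pads) lies 19 mm behind it (manip.tcp_to_grasp is the distance from the TCP to the grasp point, in m); z points along the fingers, y is the direction in which the jaws open and shut (so a half turn about z gives the same grasp; the last joint's range is limited). The gripper opens to 85 mm and grips with 20 to 120 N. Pads are 22 mm wide; open, the fingers measure 114 mm over their backs; the gripper's body (76 mm by 85 mm) begins 54 mm behind the grasp point. The pads swing forward as they close: fully open they stand 13 mm farther back than shut.
Start: joints at [-1.277, 0.053, 1.613, -0, 1.476, -0.119], TCP at [0.251, -0.572, 0.231] pointing down, gripper open.
Joint ranges: [-3.01, 3.01], [-1.01, 2.22], [0.06, 2.58], [-1.02, 4.17], [0.09, 2.62], [-3.14, 3.14]. Speed limits (rad/s): [2.57, 2.57, 3.14, 3.14, 3.14, 3.14].

### API

Orientations are given as a unit quaternion [w, x, y, z].
In Python, from plant import sensors, cams, job, finder, manip gives the robot as it stands.
- The arm moves only by the shell command python3 -m pendant 'ROWS'. ROWS is JSON, a list of rows, each an object of numbers: "wx", "wy", "wz": the turn, a rotation vector about the tool's x, y, z in degrees; "dx", "dy", "dz": the shift along the tool's x, y, z in m; "hand": the gripper's target within -1 to 1 (fully open at 1, half-way at 0, shut at -1). A call has 1 to 20 rows; each row is the pose to reach, as a shift and turn from the pose commanded when the call began, along the tool's axes at that moment; what a row does not reach only later rows make up. A row lasts 1/12 s, in which the tool goes at most 41.7 mm and 7.16 degrees, less where a joint would pass 70% of its speed; a pose out of reach is approached as far as the arm can. A call with a gripper value outside its range is refused whole. The fingers move at their own pace and stop on an object; the grip force is fixed at half the most. Time passes only in rows, so rows that repeat a pose let the fingers close. It gives the time, the measured TCP pose, the force and the opening at its end, in the units of the state.
- sensors.state(): the state, without advancing time (a new reading comes with each control period).
- cams.grab_frame(name): name is "side" or "top" or "wrist"; returns (picture, depth): 400x640x3 uint8, red, green, blue; 400x640 float32, m along the optical axis (not along the pixel's ray), 0 where there is no reading.
- cams.calibration(name): a dict with "fov_y" (degrees; the focal length in pixels is half the picture's height over the tangent of half this angle, whatever the lens; pixels are square), "cx", "cy" (the principal point, pixels), "pose" (4x4, takes a point from camera to world coordinates); the wrist camera has in their place "hand_eye" (4x4, takes a point from camera to tool coordinates, whose origin is the TCP and whose axes are the flange's). Camera axes: x right, y down, z forward; pixel columns grow to the right and rows downward; lengths in m; the calibration is good to about 2 mm. A picture is of the moment at which its call begins: read the wrist's pose just before it. calibration takes no time and is no camera call.
- job.job_done(): hands the job in, once; it reports no verdict.
Trained networks look in the newest picture that a camera, given by its name, has taken for a name from the list of things; names that differ only in an ending like _2 or _b are one class to them, and where a whole thing is asked for, a point or a joint stands for the part that bears it (a point fixed in the world has none). Each returns a list of dicts, best first, with "score" (0 to 1); they miss things now and then, are a little off and sometimes report something else, mostly with a low value. They report only what shows in the picture. A call takes as long as a camera call.
- finder.look_for(camera, thing): "position" ([x, y, z] in m, in world coordinates, good to about 4 mm: the middle of the surface that is visible of it).
The state is a dict: "time": time; "joint_pos": joint angles; "joint_vel": joint speeds; "joint_efforts": joint torques, N m; "tool_pos": TCP position; "tool_rot": TCP orientation; "contact_force": force on the tool from outside, world axes, zero at the start; "ft_torque": the same for the moment, N m; "gripper_width": opening from 0.0 (shut) to 1.0 (fully open).
Only numpy, scipy, OpenCV 4.12 (cv2) and the standard library are available. Lean on these libraries where they do the work, as an engineer would, in place of code of your own. Each camera call takes 0.05 s, during which the arm holds its last target. There are 200 camera calls.

## Working session

There is one attempt and no reset: what is moved stays moved. The work goes in short steps, Python scripts to look and compute and a shell command to move; the robot and the scene stay as the last step left them, time stands still between calls to the robot, and variables do not carry over. Pictures are saved under pics/ and viewed, about 8 in all and at most 12, crops included, and the job is handed in when it is done.

```bash
mkdir -p pics; ls
cat > h.py <<'E'
import numpy as np, cv2
from plant import sensors, cams, job, finder, manip
def save(cam,fn):
    im,d=cams.grab_frame(cam); cv2.imwrite('pics/'+fn,im[:,:,::-1]); np.savez('pics/'+fn+'.npz',im=im,d=d); return im,d
def cloud(cam,d):
    c=cams.calibration(cam); f=200/np.tan(np.radians(c['fov_y'])/2)
    v,u=np.mgrid[:400,:640]; P=np.stack([(u-c['cx'])*d/f,(v-c['cy'])*d/f,d,np.ones_like(d)],-1)
    return (P@np.array(c['pose']).T)[...,:3]
E
python3 - <<'E'
from h import *
save('top','t1.png'); 
for n in ['blue_flask','ring_center','scan_button_top','grey_flask','carton_a','carton_b','tape_roll','spray_can']:
    print(n,[(np.round(r['position'],3).tolist(),round(r['score'],2)) for r in finder.look_for('top',n)[:3]])
save('side','s1.png')
print(cams.calibration('top'));print(cams.calibration('side')); s=sensors.state();print(s['time'],s['tool_pos'],s['tool_rot'],s['contact_force'])
E
```

```text
pics
blue_flask [([0.539, 0.166, 0.179], 0.96)]
ring_center [([0.784, 0.028, 0.092], 0.8)]
scan_button_top [([0.467, -0.008, 0.021], 0.72)]
grey_flask [([0.509, -0.211, 0.23], 0.87)]
carton_a [([0.681, -0.292, 0.05], 0.95), ([0.683, 0.29, 0.056], 0.72)]
carton_b [([0.681, -0.292, 0.05], 0.95), ([0.683, 0.29, 0.056], 0.72)]
tape_roll [([0.536, -0.514, 0.048], 0.68)]
spray_can [([0.616, -0.409, 0.131], 0.92)]
{'fov_y': 45.49602676393166, 'cx': 316.7958118321449, 'cy': 197.29374076424438, 'pose': array([[-0.00567374, -0.9933278 ,  0.11518545,  0.44220183],
       [-0.99995664,  0.0047853 , -0.00798817, -0.09834342],
       [ 0.00738367, -0.11522578, -0.99331188,  1.30492087],
       [ 0.        ,  0.        ,  0.        ,  1.        ]])}
{'fov_y': 46.73078789086112, 'cx': 315.07391720574054, 'cy': 203.11605660222344, 'pose': array([[-0.99970888, -0.00280012,  0.02396494,  0.55338333],
       [-0.02121649,  0.57501163, -0.81787009,  1.07606018],
       [-0.01148999, -0.81814044, -0.57490364,  0.86364465],
       [ 0.        ,  0.        ,  0.        ,  1.        ]])}
0.5 [ 0.25071331 -0.57246497  0.23126241] [-3.18637136e-05  9.78779997e-01  2.04913923e-01 -7.38031128e-06] [ 0.11093443 -0.88238395  0.47175042]
```

View pics/t1.png

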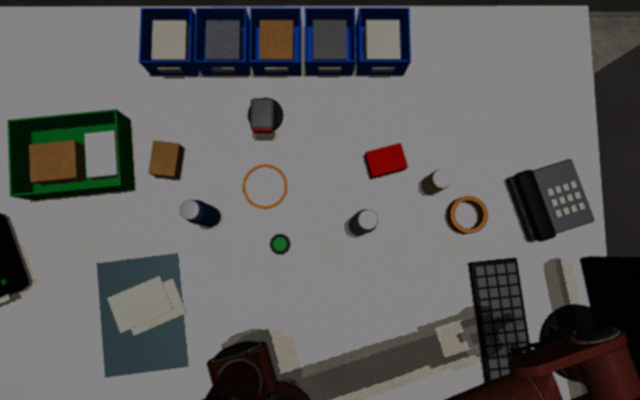

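View pics/s1.png

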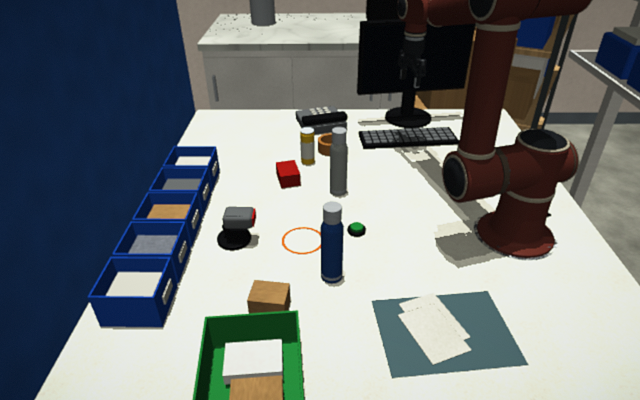

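The top view shows the blue flask at (200,213), the ring at (265,186), the button at (280,244), the scanner at (263,115) and the brown carton at (166,159). The side view agrees. Next I'll work out metric positions.

```bash
cat >> h.py <<'E'
def ringc(cam,im,d):
    P=cloud(cam,d); h=cv2.cvtColor(im,cv2.COLOR_RGB2HSV)
    m=(h[...,0]>5)&(h[...,0]<22)&(h[...,1]>110)&(h[...,2]>60)&(abs(P[...,2])<.012)&(abs(P[...,0]-.62)<.12)&(abs(P[...,1]-.0)<.12)
    Q=P[m][:,:2]; A=np.c_[2*Q,np.ones(len(Q))]; s=np.linalg.lstsq(A,(Q**2).sum(1),rcond=None)[0]
    return s[:2],np.sqrt(s[2]+s[:2]@s[:2]),len(Q)
from scipy.optimize import least_squares
def flask(cam,im,d,lo=.02,hi=.155,box=None):
    P=cloud(cam,d); h=cv2.cvtColor(im,cv2.COLOR_RGB2HSV)
    m=(h[...,0]>95)&(h[...,0]<130)&(h[...,1]>90)&(P[...,2]>lo)&(P[...,2]<hi)&(P[...,0]>.4)&(P[...,0]<.78)&(abs(P[...,1]-.08)<.17)&(d>0)
    Q=P[m]; 
    r=least_squares(lambda c:np.hypot(Q[:,0]-c[0],Q[:,1]-c[1])-.029,Q[:,:2].mean(0)-.02*(np.array(cams.calibration(cam)['pose'])[:2,3]-Q[:,:2].mean(0)),loss='soft_l1',f_scale=.003)
    return r.x,len(Q),np.sqrt(np.mean(r.fun**2))
def cap(cam,im,d,c):
    P=cloud(cam,d); m=(abs(P[...,2]-.228)<.008)&(np.hypot(P[...,0]-c[0],P[...,1]-c[1])<.05); return P[m].mean(0) if m.any() else None
E
python3 - <<'E'
from h import *
for cam,fn in (('top','t1.png'),('side','s1.png')):
    z=np.load('pics/'+fn+'.npz'); im,d=z['im'],z['d']
    print(cam,'ring',ringc(cam,im,d)); f=flask(cam,im,d); print('flask',f,cap(cam,im,d,f[0]))
    P=cloud(cam,d); h=cv2.cvtColor(im,cv2.COLOR_RGB2HSV)
    m=(h[...,0]>50)&(h[...,0]<85)&(h[...,1]>110)&(abs(P[...,1])<.1)&(abs(P[...,0]-.47)<.1)
    print('button',P[m].mean(0),P[m].max(0),P[m].min(0),m.sum())
    m=(P[...,2]>.01)&(P[...,2]<.2)
    for n,(x0,x1,y0,y1) in dict(scanner=(.7,.92,-.06,.09),cartonA=(.62,.76,.22,.36),grey=(.42,.6,-.28,-.12)).items():
        Q=P[m&(P[...,0]>x0)&(P[...,0]<x1)&(P[...,1]>y0)&(P[...,1]<y1)]; print(n,Q.min(0),Q.max(0),Q.mean(0))
    print('bench z',np.median(P[...,2][(abs(P[...,0]-.6)<.1)&(abs(P[...,1])<.1)]))
s=sensors.state(); print(s['joint_pos'])
from scipy.spatial.transform import Rotation as R
q=s['tool_rot'];print(R.from_quat([q[1],q[2],q[3],q[0]]).as_matrix().round(3))
E
```

```text
top ring (array([0.62534373, 0.03486172]), np.float64(0.05810118714331569), 326)
flask (array([0.54170775, 0.18416984]), 209, np.float64(0.0004623204577544879)) [0.54095449 0.18245729 0.2282475 ]
button [ 0.46322526 -0.02010322  0.19589642] [0.48732463 0.01295306 1.30492087] [ 0.44220183 -0.09834342  0.00984976] 228
scanner [ 0.75634822 -0.02163285  0.01001532] [0.86670657 0.08662513 0.11036801] [0.8015886  0.02911434 0.08268287]
cartonA [0.64369438 0.25765821 0.01007347] [0.74009714 0.33659311 0.06941997] [0.68934598 0.29234894 0.05545273]
grey [ 0.48780481 -0.24586012  0.01456594] [ 0.54562547 -0.19207259  0.19707973] [ 0.50671028 -0.20523606  0.13471402]
bench z 0.0007399932721516844
side ring (array([0.62296256, 0.03331125]), np.float64(0.05812927272280288), 164)
flask (array([0.53851169, 0.1827383 ]), 808, np.float64(0.0014217564318517778)) [0.53871909 0.18871117 0.22653717]
button [ 0.46447642 -0.00176484  0.01938624] [0.485342  0.0145571 0.0257682] [ 0.44444867 -0.02425996  0.00967557] 120
scanner [ 0.75402332 -0.0012045   0.01005833] [0.87002147 0.0878663  0.10640032] [0.8059346  0.04702518 0.05911717]
cartonA [0.64098613 0.25728802 0.01043867] [0.73761524 0.34121528 0.06344593] [0.68892692 0.30880673 0.05284881]
grey [ 0.4847458  -0.22594595  0.01011596] [ 0.54182715 -0.183568    0.19990378] [ 0.51431336 -0.20029557  0.10791543]
bench z -0.0004746844537324435
[-1.27700937e+00  5.27096232e-02  1.61295884e+00 -9.18210384e-06
  1.47598897e+00 -1.18963703e-01]
[[ 0.916  0.401 -0.   ]
 [ 0.401 -0.916  0.   ]
 [-0.    -0.    -1.   ]]
```

```bash
python3 -m pendant '[{"dz":-0.04},{"dz":-0.07},{"dx":0.326,"dy":-0.373,"dz":-0.07,"wz":-48},{"dx":0.326,"dy":-0.373,"dz":-0.07,"wz":-48},{"dx":0.326,"dy":-0.373,"dz":-0.07,"wz":-48},{"dx":0.326,"dy":-0.373,"dz":-0.07,"wz":-48},{"dx":0.326,"dy":-0.373,"dz":-0.07,"wz":-48},{"dx":0.326,"dy":-0.373,"dz":-0.07,"wz":-48},{"dx":0.326,"dy":-0.373,"dz":-0.07,"wz":-48},{"dx":0.326,"dy":-0.373,"dz":-0.07,"wz":-48},{"dx":0.326,"dy":-0.373,"dz":-0.07,"wz":-48},{"dx":0.326,"dy":-0.373,"dz":-0.07,"wz":-48},{"dx":0.326,"dy":-0.373,"dz":-0.07,"wz":-48},{"dx":0.326,"dy":-0.373,"dz":-0.07,"wz":-48},{"dx":0.326,"dy":-0.373,"dz":-0.07,"wz":-48},{"dx":0.326,"dy":-0.373,"dz":-0.07,"wz":-48,"hand":-0.1},{"dx":0.326,"dy":-0.373,"dz":-0.07,"wz":-48,"hand":-0.1},{"dx":0.326,"dy":-0.373,"dz":-0.07,"wz":-48,"hand":-0.1}]'
cat >> h.py <<'E'
from scipy.spatial.transform import Rotation as R
def TR():
    s=sensors.state(); q=s['tool_rot']; return np.array(s['tool_pos']),R.from_quat([q[1],q[2],q[3],q[0]])
def plan(p,yaw_dir,th):
    "rows to TCP p, tool leaning so that z=dir*sin-up*cos, x=-dir*cos-up*sin"
    d=np.array([np.cos(yaw_dir),np.sin(yaw_dir),0]);u=np.array([0,0,1.])
    z=d*np.sin(th)-u*np.cos(th); x=-d*np.cos(th)-u*np.sin(th); G=R.from_matrix(np.c_[x,np.cross(z,x),z])
    t,r=TR(); print('shift',r.inv().apply(np.array(p)-t).round(4),'turn',np.degrees((r.inv()*G).as_rotvec()).round(2))
E
python3 - <<'E'
from h import *
s=sensors.state();print(s['joint_pos'],s['gripper_width'])
plan([.45,.32,.25],np.radians(-60.6),np.radians(20))
plan([.45,.32,.25],np.radians(-60.6),np.radians(45))
E
```

```text
[-1.27700937e+00  5.27096232e-02  1.61295884e+00 -9.18210384e-06
  1.47598897e+00 -1.18963703e-01] 1.0008273218988892
shift [ 0.5405 -0.7376 -0.0187] turn [-16.7  -15.1  -94.68]
shift [ 0.5405 -0.7376 -0.0187] turn [-37.4  -33.82 -90.29]invalid input
```

```bash
python3 -m pendant '[{"dx":0,"dy":0,"dz":-0.04,"wx":0,"wy":0,"wz":0,"hand":1},{"dx":0,"dy":0,"dz":-0.07,"wx":0,"wy":0,"wz":0,"hand":1}]'; python3 -m pendant --help | head -20
```

```text
time: 0.67
tool_pos: [0.2504, -0.5715, 0.3003]
tool_rot: [-0.002, 0.979, 0.205, -0.0]
contact_force: [0.5, -0.5, 0.9]
gripper_width: 1.0invalid input: not JSON, or not a number
```

```bash
python3 -m pendant '[{"dx":0.326,"dy":-0.373,"dz":0,"wx":0,"wy":0,"wz":-48,"hand":-0.1},{"dx":0.326,"dy":-0.373,"dz":0,"wx":0,"wy":0,"wz":-48,"hand":-0.1},{"dx":0.326,"dy":-0.373,"dz":0,"wx":0,"wy":0,"wz":-48,"hand":-0.1},{"dx":0.326,"dy":-0.373,"dz":0,"wx":0,"wy":0,"wz":-48,"hand":-0.1},{"dx":0.326,"dy":-0.373,"dz":0,"wx":0,"wy":0,"wz":-48,"hand":-0.1},{"dx":0.326,"dy":-0.373,"dz":0,"wx":0,"wy":0,"wz":-48,"hand":-0.1},{"dx":0.326,"dy":-0.373,"dz":0,"wx":0,"wy":0,"wz":-48,"hand":-0.1},{"dx":0.326,"dy":-0.373,"dz":0,"wx":0,"wy":0,"wz":-48,"hand":-0.1},{"dx":0.326,"dy":-0.373,"dz":0,"wx":0,"wy":0,"wz":-48,"hand":-0.1},{"dx":0.326,"dy":-0.373,"dz":0,"wx":0,"wy":0,"wz":-48,"hand":-0.1},{"dx":0.326,"dy":-0.373,"dz":0,"wx":0,"wy":0,"wz":-48,"hand":-0.1},{"dx":0.326,"dy":-0.373,"dz":0,"wx":0,"wy":0,"wz":-48,"hand":-0.1},{"dx":0.326,"dy":-0.373,"dz":0,"wx":0,"wy":0,"wz":-48,"hand":-0.1},{"dx":0.326,"dy":-0.373,"dz":0,"wx":0,"wy":0,"wz":-48,"hand":-0.1},{"dx":0.326,"dy":-0.373,"dz":0,"wx":0,"wy":0,"wz":-48,"hand":-0.1},{"dx":0.326,"dy":-0.373,"dz":0,"wx":0,"wy":0,"wz":-48,"hand":-0.1}]'
python3 - <<'E'
from h import *
s=sensors.state();print(s['joint_pos'],s['gripper_width'])
plan([.45,.32,.25],np.radians(-60.6),np.radians(0))
plan([.45,.32,.25],np.radians(-60.6),np.radians(45))
E
```

```text
time: 2.0
tool_pos: [0.3995, -0.1011, 0.3013]
tool_rot: [0.0, 0.811, 0.585, -0.0]
contact_force: [-0.2, -0.6, 0.0]
gripper_width: 0.45
[-4.28760187e-01 -5.18675415e-01  1.97843375e+00 -3.73052322e-04
  1.68187979e+00 -1.06582710e-01] 0.4498201670072029
shift [ 0.4155 -0.0854  0.0511] turn [-1.000e-02  2.000e-02 -4.786e+01]
shift [ 0.4155 -0.0854  0.0511] turn [-18.78 -42.28 -45.31]
```

```bash
python3 -m pendant '[{"dx":0.415,"dy":-0.085,"dz":0,"wx":-19,"wy":-42,"wz":-45,"hand":-0.1},{"dx":0.415,"dy":-0.085,"dz":0,"wx":-19,"wy":-42,"wz":-45,"hand":-0.1},{"dx":0.415,"dy":-0.085,"dz":0,"wx":-19,"wy":-42,"wz":-45,"hand":-0.1},{"dx":0.415,"dy":-0.085,"dz":0,"wx":-19,"wy":-42,"wz":-45,"hand":-0.1},{"dx":0.415,"dy":-0.085,"dz":0,"wx":-19,"wy":-42,"wz":-45,"hand":-0.1},{"dx":0.415,"dy":-0.085,"dz":0,"wx":-19,"wy":-42,"wz":-45,"hand":-0.1},{"dx":0.415,"dy":-0.085,"dz":0,"wx":-19,"wy":-42,"wz":-45,"hand":-0.1},{"dx":0.415,"dy":-0.085,"dz":0,"wx":-19,"wy":-42,"wz":-45,"hand":-0.1},{"dx":0.415,"dy":-0.085,"dz":0,"wx":-19,"wy":-42,"wz":-45,"hand":-0.1},{"dx":0.415,"dy":-0.085,"dz":0,"wx":-19,"wy":-42,"wz":-45,"hand":-0.1},{"dx":0.415,"dy":-0.085,"dz":0,"wx":-19,"wy":-42,"wz":-45,"hand":-0.1},{"dx":0.415,"dy":-0.085,"dz":0,"wx":-19,"wy":-42,"wz":-45,"hand":-0.1},{"dx":0.415,"dy":-0.085,"dz":0,"wx":-19,"wy":-42,"wz":-45,"hand":-0.1},{"dx":0.415,"dy":-0.085,"dz":0,"wx":-19,"wy":-42,"wz":-45,"hand":-0.1}]'
python3 - <<'E'
from h import *
s=sensors.state();print(s['joint_pos'],s['gripper_width'])
d=np.array([.491,-.871]); f=np.array([.540,.183])
a=np.radians(-60.6);th=np.radians(45)
for r in (.075,.11): plan([*(f-r*d),.10],a,th);plan([*(f-r*d),.014],a,th)
E
```

```text
time: 3.17
tool_pos: [0.4505, 0.3189, 0.3013]
tool_rot: [0.331, 0.469, 0.796, -0.19]
contact_force: [0.1, -0.3, -0.7]
gripper_width: 0.449
[ 0.82341314  0.01139483  1.67417172 -0.74517526  1.70219297  0.31088024] 0.4488185752106549
shift [0.0802 0.0103 0.2043] turn [ 0.11 -0.14 -0.45]
shift [0.1409 0.0097 0.2653] turn [ 0.11 -0.14 -0.45]
shift [0.105  0.0101 0.1796] turn [ 0.11 -0.14 -0.45]
shift [0.1657 0.0095 0.2406] turn [ 0.11 -0.14 -0.45]
```

```bash
python3 -m pendant '[{"dx":0.105,"dy":0.010,"dz":0.18,"wx":0,"wy":0,"wz":-0.45,"hand":-0.1},{"dx":0.105,"dy":0.010,"dz":0.18,"wx":0,"wy":0,"wz":-0.45,"hand":-0.1},{"dx":0.105,"dy":0.010,"dz":0.18,"wx":0,"wy":0,"wz":-0.45,"hand":-0.1},{"dx":0.105,"dy":0.010,"dz":0.18,"wx":0,"wy":0,"wz":-0.45,"hand":-0.1},{"dx":0.105,"dy":0.010,"dz":0.18,"wx":0,"wy":0,"wz":-0.45,"hand":-0.1},{"dx":0.105,"dy":0.010,"dz":0.18,"wx":0,"wy":0,"wz":-0.45,"hand":-0.1},{"dx":0.125,"dy":0.010,"dz":0.20,"wx":0,"wy":0,"wz":-0.45,"hand":-0.1},{"dx":0.145,"dy":0.010,"dz":0.22,"wx":0,"wy":0,"wz":-0.45,"hand":-0.1},{"dx":0.155,"dy":0.010,"dz":0.23,"wx":0,"wy":0,"wz":-0.45,"hand":-0.1},{"dx":0.163,"dy":0.0095,"dz":0.238,"wx":0,"wy":0,"wz":-0.45,"hand":-0.1},{"dx":0.163,"dy":0.0095,"dz":0.238,"wx":0,"wy":0,"wz":-0.45,"hand":-0.1}]'
python3 - <<'E'
from h import *
save('wrist','w1.png'); im,d=save('side','s2.png'); f,n,e=flask('side',im,d); print(f,n,e)
i2=im[130:330,190:470]; 
w=cv2.imread('pics/w1.png'); cv2.imwrite('pics/c2.png',np.vstack([cv2.resize(w,(480,300)),cv2.resize(i2[:,:,::-1],(480,290)) ]))
E
```

```text
time: 4.08
tool_pos: [0.4849, 0.2797, 0.0171]
tool_rot: [0.33, 0.465, 0.799, -0.192]
contact_force: [0.3, -0.6, -0.0]
gripper_width: 0.451
[0.53862483 0.18287476] 802 0.0013869062614050233
```

View pics/c2.png

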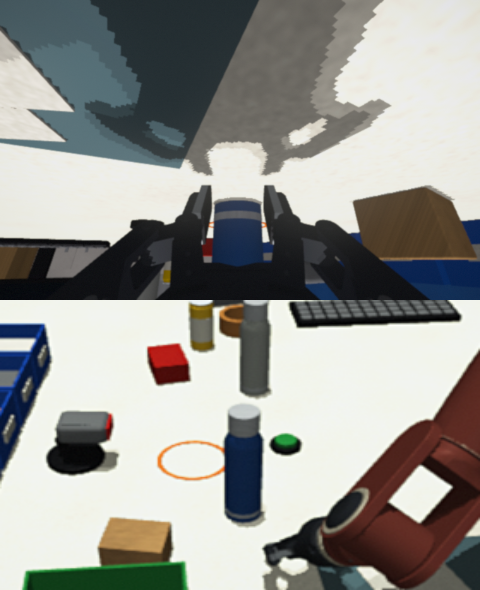

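The wrist view shows the flask centred between the fingertips, at about (240,240). The side view shows the hand leaning back behind it. Next I'll plan the push line.

Run:
```python
from h import *
f=np.array([.5395,.183]); g=np.array([.624,.034]); d=(g-f)/np.linalg.norm(g-f); a=np.arctan2(d[1],d[0]);print(np.degrees(a),np.linalg.norm(g-f))
for s in (-.06,-.03,0,.05): plan([*(f+s*d),.016],a,np.radians(45))
```

```text
-60.44181681694294 0.17129287784376793
shift [-0.0343 -0.002   0.0387] turn [ 0.19 -0.14 -0.09]
shift [-0.0556 -0.002   0.0599] turn [ 0.19 -0.14 -0.09]
shift [-0.0768 -0.0021  0.081 ] turn [ 0.19 -0.14 -0.09]
shift [-0.1123 -0.0021  0.1163] turn [ 0.19 -0.14 -0.09]
```

```bash
python3 -m pendant '[{"dx":-0.009,"dy":-0.001,"dz":0.010,"wx":0,"wy":0,"wz":0,"hand":-0.1},{"dx":-0.018,"dy":-0.002,"dz":0.020,"wx":0,"wy":0,"wz":0,"hand":-0.1},{"dx":-0.027,"dy":-0.002,"dz":0.030,"wx":0,"wy":0,"wz":0,"hand":-0.1},{"dx":-0.034,"dy":-0.002,"dz":0.0383,"wx":0,"wy":0,"wz":0,"hand":-0.1},{"dx":-0.038,"dy":-0.002,"dz":0.042,"wx":0,"wy":0,"wz":0,"hand":-0.1},{"dx":-0.041,"dy":-0.002,"dz":0.045,"wx":0,"wy":0,"wz":0,"hand":-0.1},{"dx":-0.044,"dy":-0.002,"dz":0.048,"wx":0,"wy":0,"wz":0,"hand":-0.1},{"dx":-0.047,"dy":-0.002,"dz":0.051,"wx":0,"wy":0,"wz":0,"hand":-0.1},{"dx":-0.049,"dy":-0.002,"dz":0.053,"wx":0,"wy":0,"wz":0,"hand":-0.1},{"dx":-0.051,"dy":-0.002,"dz":0.055,"wx":0,"wy":0,"wz":0,"hand":-0.1},{"dx":-0.053,"dy":-0.002,"dz":0.057,"wx":0,"wy":0,"wz":0,"hand":-0.1},{"dx":-0.055,"dy":-0.002,"dz":0.059,"wx":0,"wy":0,"wz":0,"hand":-0.1},{"dx":-0.057,"dy":-0.002,"dz":0.061,"wx":0,"wy":0,"wz":0,"hand":-0.1},{"dx":-0.059,"dy":-0.002,"dz":0.063,"wx":0,"wy":0,"wz":0,"hand":-0.1},{"dx":-0.061,"dy":-0.002,"dz":0.065,"wx":0,"wy":0,"wz":0,"hand":-0.1},{"dx":-0.063,"dy":-0.002,"dz":0.067,"wx":0,"wy":0,"wz":0,"hand":-0.1},{"dx":-0.065,"dy":-0.002,"dz":0.069,"wx":0,"wy":0,"wz":0,"hand":-0.1},{"dx":-0.067,"dy":-0.002,"dz":0.071,"wx":0,"wy":0,"wz":0,"hand":-0.1}]'
cat > chk.py <<'E'
from h import *
import sys
im,d=save('side',sys.argv[1]); f,n,e=flask('side',im,d); print('flask side',f,n,e,'cap',cap('side',im,d,f))
it,dt=save('top','t_'+sys.argv[1]); ft=flask('top',it,dt); print('flask top',ft,'cap',cap('top',it,dt,ft[0]))
g=np.array([.624,.034]); f=(f+ft[0])/2; t,r=TR(); D=g-f; print('remaining',np.linalg.norm(D),D,'tcp',t,'tcp->flask',f-t[:2],np.linalg.norm(f-t[:2]))
a=np.arctan2(D[1],D[0]); print('aim tcp->ring angle',np.degrees(np.arctan2(*(g-t[:2])[::-1])), 'tcp-ring axis turn needed, flask-ring',np.degrees(a))
u=np.r_[D/np.linalg.norm(D),0]; print('10mm along to ring:',r.inv().apply(u*.01).round(5),'up:',r.inv().apply([0,0,.01]).round(5))
E
python3 chk.py s3.png
```

```text
time: 5.68
tool_pos: [0.5319, 0.1949, 0.0146]
tool_rot: [0.33, 0.465, 0.799, -0.191]
contact_force: [-1.1, 3.0, 0.6]
gripper_width: 0.449
flask side [0.5430824  0.17235368] 767 0.0021369151234767662 cap [0.54351623 0.17754883 0.22624168]
flask top (array([0.54077217, 0.17610746]), 271, np.float64(0.025853623217856243)) cap [0.54544567 0.17133128 0.22827554]
remaining 0.1624824423337107 [ 0.08207272 -0.14023057] tcp [0.5320122  0.19456873 0.01463182] tcp->flask [ 0.00991509 -0.02033816] 0.02262630846563075
aim tcp->ring angle -60.192148265431555 tcp-ring axis turn needed, flask-ring -59.66085086573885
10mm along to ring: [-0.00709  0.00012  0.00705] up: [-7.05e-03  2.00e-05 -7.09e-03]
```

```bash
python3 -m pendant '[{"dx":-0.002,"dy":0,"dz":0.002,"wx":0,"wy":0,"wz":0,"hand":-0.1},{"dx":-0.005,"dy":0,"dz":0.005,"wx":0,"wy":0,"wz":0,"hand":-0.1},{"dx":-0.008,"dy":0,"dz":0.008,"wx":0,"wy":0,"wz":0,"hand":-0.1},{"dx":-0.011,"dy":0,"dz":0.011,"wx":0,"wy":0,"wz":0,"hand":-0.1},{"dx":-0.014,"dy":0,"dz":0.014,"wx":0,"wy":0,"wz":0,"hand":-0.1},{"dx":-0.017,"dy":0,"dz":0.017,"wx":0,"wy":0,"wz":0,"hand":-0.1},{"dx":-0.020,"dy":0,"dz":0.020,"wx":0,"wy":0,"wz":0,"hand":-0.1},{"dx":-0.023,"dy":0,"dz":0.023,"wx":0,"wy":0,"wz":0,"hand":-0.1},{"dx":-0.026,"dy":0,"dz":0.026,"wx":0,"wy":0,"wz":0,"hand":-0.1},{"dx":-0.029,"dy":0,"dz":0.029,"wx":0,"wy":0,"wz":0,"hand":-0.1},{"dx":-0.032,"dy":0,"dz":0.032,"wx":0,"wy":0,"wz":0,"hand":-0.1},{"dx":-0.035,"dy":0,"dz":0.035,"wx":0,"wy":0,"wz":0,"hand":-0.1},{"dx":-0.038,"dy":0,"dz":0.038,"wx":0,"wy":0,"wz":0,"hand":-0.1},{"dx":-0.041,"dy":0,"dz":0.041,"wx":0,"wy":0,"wz":0,"hand":-0.1},{"dx":-0.044,"dy":0,"dz":0.044,"wx":0,"wy":0,"wz":0,"hand":-0.1},{"dx":-0.047,"dy":0,"dz":0.047,"wx":0,"wy":0,"wz":0,"hand":-0.1},{"dx":-0.050,"dy":0,"dz":0.050,"wx":0,"wy":0,"wz":0,"hand":-0.1},{"dx":-0.053,"dy":0,"dz":0.053,"wx":0,"wy":0,"wz":0,"hand":-0.1},{"dx":-0.055,"dy":0,"dz":0.055,"wx":0,"wy":0,"wz":0,"hand":-0.1},{"dx":-0.056,"dy":0,"dz":0.056,"wx":0,"wy":0,"wz":0,"hand":-0.1}]'
python3 chk.py s4.png
python3 - <<'E'
import cv2,numpy as np
a=cv2.imread('pics/s4.png')[130:330,190:470];b=cv2.imread('pics/t_s4.png')[120:290,150:390]
cv2.imwrite('pics/c4.png',np.vstack([cv2.resize(a,(420,300)),cv2.resize(b,(420,298))]))
E
```

```text
time: 7.45
tool_pos: [0.5713, 0.1257, 0.0144]
tool_rot: [0.33, 0.465, 0.799, -0.191]
contact_force: [-1.5, 3.8, 1.5]
gripper_width: 0.452
flask side [0.58213465 0.10343346] 701 0.007807365216415945 cap [0.58235705 0.10948862 0.22647192]
flask top (array([0.55643995, 0.12769768]), 316, np.float64(0.03130326635458209)) cap [0.58177506 0.10584503 0.22827238]
remaining 0.09821619765633893 [ 0.0547127  -0.08156557] tcp [0.57121128 0.12573936 0.01447766] tcp->flask [-0.00192398 -0.0101738 ] 0.010354120614489294
aim tcp->ring angle -60.08299095070124 tcp-ring axis turn needed, flask-ring -56.14700956035602
10mm along to ring: [-0.00707  0.00074  0.00704] up: [-7.05e-03  2.00e-05 -7.09e-03]
```

View pics/c4.png

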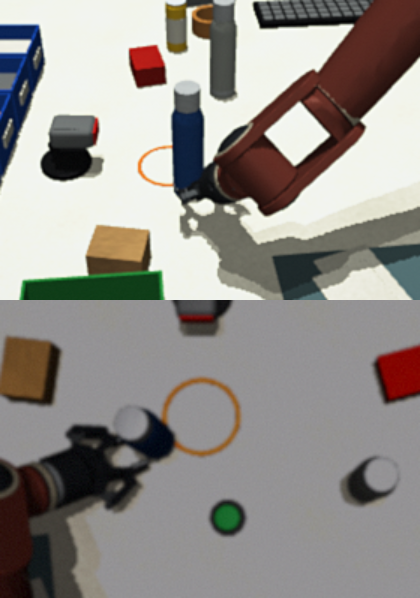

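Side crop: the flask is upright, pushed from behind at its foot. Top crop: the cap is at about (130,425) and is heading for the ring at (202,417), still about 80 mm away. I'll continue on the same line.

```bash
python3 -m pendant '[{"dx":-0.002,"dy":0,"dz":0.002,"wx":0,"wy":0,"wz":0,"hand":-0.1},{"dx":-0.005,"dy":0,"dz":0.005,"wx":0,"wy":0,"wz":0,"hand":-0.1},{"dx":-0.008,"dy":0,"dz":0.008,"wx":0,"wy":0,"wz":0,"hand":-0.1},{"dx":-0.011,"dy":0,"dz":0.011,"wx":0,"wy":0,"wz":0,"hand":-0.1},{"dx":-0.014,"dy":0,"dz":0.014,"wx":0,"wy":0,"wz":0,"hand":-0.1},{"dx":-0.017,"dy":0,"dz":0.017,"wx":0,"wy":0,"wz":0,"hand":-0.1},{"dx":-0.020,"dy":0,"dz":0.020,"wx":0,"wy":0,"wz":0,"hand":-0.1},{"dx":-0.023,"dy":0,"dz":0.023,"wx":0,"wy":0,"wz":0,"hand":-0.1},{"dx":-0.026,"dy":0,"dz":0.026,"wx":0,"wy":0,"wz":0,"hand":-0.1},{"dx":-0.029,"dy":0,"dz":0.029,"wx":0,"wy":0,"wz":0,"hand":-0.1},{"dx":-0.032,"dy":0,"dz":0.032,"wx":0,"wy":0,"wz":0,"hand":-0.1},{"dx":-0.035,"dy":0,"dz":0.035,"wx":0,"wy":0,"wz":0,"hand":-0.1},{"dx":-0.038,"dy":0,"dz":0.038,"wx":0,"wy":0,"wz":0,"hand":-0.1},{"dx":-0.041,"dy":0,"dz":0.041,"wx":0,"wy":0,"wz":0,"hand":-0.1},{"dx":-0.044,"dy":0,"dz":0.044,"wx":0,"wy":0,"wz":0,"hand":-0.1},{"dx":-0.047,"dy":0,"dz":0.047,"wx":0,"wy":0,"wz":0,"hand":-0.1},{"dx":-0.050,"dy":0,"dz":0.050,"wx":0,"wy":0,"wz":0,"hand":-0.1},{"dx":-0.053,"dy":0,"dz":0.053,"wx":0,"wy":0,"wz":0,"hand":-0.1},{"dx":-0.055,"dy":0,"dz":0.055,"wx":0,"wy":0,"wz":0,"hand":-0.1},{"dx":-0.056,"dy":0,"dz":0.056,"wx":0,"wy":0,"wz":0,"hand":-0.1}]'
python3 chk.py s5.png | grep -v turn
```

```text
time: 9.22
tool_pos: [0.6104, 0.0568, 0.0142]
tool_rot: [0.33, 0.465, 0.799, -0.191]
contact_force: [-2.2, 3.1, 2.6]
gripper_width: 0.45
flask side [0.6212634 0.0345635] 620 0.01067146475443089 cap [0.62118853 0.04053026 0.2263471 ]
flask top (array([0.59411856, 0.06412716]), 267, np.float64(0.02833456564606713)) cap [0.61922292 0.03905605 0.22836859]
remaining 0.022393372414571216 [ 0.01630902 -0.01534533] tcp [0.61034744 0.0568694  0.01419023] tcp->flask [-0.00265646 -0.00752407] 0.007979248715909439
10mm along to ring: [-0.00677  0.00294  0.00674] up: [-7.05e-03  2.00e-05 -7.09e-03]
```

The flask should now be within a few mm of the ring centre. I'll retreat straight back along the push line.

```bash
python3 -m pendant '[{"dx":0.002,"dy":0,"dz":-0.002,"wx":0,"wy":0,"wz":0,"hand":-0.1},{"dx":0.006,"dy":0,"dz":-0.006,"wx":0,"wy":0,"wz":0,"hand":-0.1},{"dx":0.012,"dy":0,"dz":-0.012,"wx":0,"wy":0,"wz":0,"hand":-0.1},{"dx":0.022,"dy":0,"dz":-0.022,"wx":0,"wy":0,"wz":0,"hand":-0.1},{"dx":0.036,"dy":0,"dz":-0.036,"wx":0,"wy":0,"wz":0,"hand":-0.1},{"dx":0.052,"dy":0,"dz":-0.054,"wx":0,"wy":0,"wz":0,"hand":-0.1},{"dx":0.066,"dy":0,"dz":-0.074,"wx":0,"wy":0,"wz":0,"hand":-0.1},{"dx":0.080,"dy":0,"dz":-0.094,"wx":0,"wy":0,"wz":0,"hand":-0.1},{"dx":0.086,"dy":0,"dz":-0.114,"wx":0,"wy":0,"wz":0,"hand":-0.1},{"dx":0.086,"dy":0,"dz":-0.114,"wx":0,"wy":0,"wz":0,"hand":-0.1}]'
python3 chk.py s6.png
python3 - <<'E'
import cv2,numpy as np
from h import *
a=cv2.imread('pics/s6.png')[130:330,190:470];b=cv2.imread('pics/t_s6.png')[120:290,150:390]
cv2.imwrite('pics/c6.png',np.vstack([cv2.resize(a,(420,300)),cv2.resize(b,(420,298))]))
z=np.load('pics/t_s6.png.npz');print('ring',ringc('top',z['im'],z['d']))
for cam,fn in (('top','t_s6'),('side','s6')):
    z=np.load(f'pics/{fn}.png.npz');im,d=z['im'],z['d'];P=cloud(cam,d); h=cv2.cvtColor(im,cv2.COLOR_RGB2HSV)
    m=(h[...,0]>50)&(h[...,0]<85)&(h[...,1]>110)&(abs(P[...,1])<.1)&(abs(P[...,0]-.47)<.1)&(P[...,2]<.1)&(P[...,2]>.012)
    Q=P[m];print('button',np.median(Q,0),(Q.max(0)+Q.min(0))/2,np.ptp(Q,0),np.percentile(Q[:,2],[50,90]))
E
```

```text
time: 10.15
tool_pos: [0.5397, 0.1837, 0.0356]
tool_rot: [0.331, 0.464, 0.8, -0.189]
contact_force: [0.1, 0.6, 1.2]
gripper_width: 0.452
flask side [0.62122924 0.03461469] 704 0.016482099430145104 cap [0.62112679 0.04061383 0.22640642]
flask top (array([0.58194056, 0.06358459]), 243, np.float64(0.106864144918246)) cap [0.61450303 0.04099666 0.2283389 ]
remaining 0.027026573417238933 [ 0.0224151  -0.01509964] tcp [0.54001415 0.18114959 0.03450562] tcp->flask [ 0.06157075 -0.13204995] 0.14569882190476738
aim tcp->ring angle -60.284371956996395 tcp-ring axis turn needed, flask-ring -33.96565856507372
10mm along to ring: [-0.00635  0.00443  0.00633] up: [-7.05e-03  2.00e-05 -7.09e-03]
ring (array([0.6252026 , 0.03480644]), np.float64(0.05808896564238063), 272)
button [ 0.46568176 -0.00699984  0.02190246] [ 0.467144   -0.00751685  0.02095918] [0.04026694 0.04046784 0.01784649] [0.02190246 0.02537991]
button [ 0.46844763 -0.0063779   0.02033598] [ 0.46502765 -0.00598521  0.01802719] [0.0354852  0.03649578 0.01185174] [0.02033598 0.02318554]
```

View pics/c6.png

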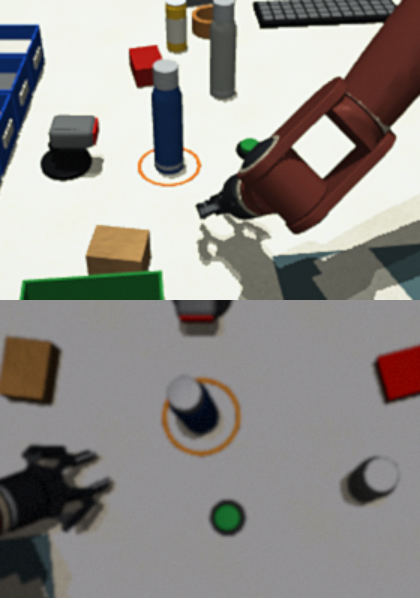

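The top crop shows the flask foot at about (203,425), inside the ring with clearance all round. The side crop shows it upright in the ring. Next, the button.

Run:
```python
from h import *
plan([.50,.16,.16],np.radians(-60.4),np.radians(45))
plan([.466,-.006,.12],np.radians(-75),0)
```

```text
shift [-0.0875 -0.045  -0.0901] turn [ 0.2  -0.15  0.03]
shift [-0.1497 -0.157   0.0278] turn [ 5.89 44.58 13.95]
```

```bash
python3 -m pendant '[{"dx":-0.0875,"dy":-0.045,"dz":-0.09,"wx":0,"wy":0,"wz":0,"hand":-1},{"dx":-0.0875,"dy":-0.045,"dz":-0.09,"wx":0,"wy":0,"wz":0,"hand":-1},{"dx":-0.0875,"dy":-0.045,"dz":-0.09,"wx":0,"wy":0,"wz":0,"hand":-1},{"dx":-0.0875,"dy":-0.045,"dz":-0.09,"wx":0,"wy":0,"wz":0,"hand":-1},{"dx":-0.15,"dy":-0.157,"dz":0.028,"wx":5.9,"wy":44.6,"wz":14,"hand":-1},{"dx":-0.15,"dy":-0.157,"dz":0.028,"wx":5.9,"wy":44.6,"wz":14,"hand":-1},{"dx":-0.15,"dy":-0.157,"dz":0.028,"wx":5.9,"wy":44.6,"wz":14,"hand":-1},{"dx":-0.15,"dy":-0.157,"dz":0.028,"wx":5.9,"wy":44.6,"wz":14,"hand":-1},{"dx":-0.15,"dy":-0.157,"dz":0.028,"wx":5.9,"wy":44.6,"wz":14,"hand":-1},{"dx":-0.15,"dy":-0.157,"dz":0.028,"wx":5.9,"wy":44.6,"wz":14,"hand":-1},{"dx":-0.15,"dy":-0.157,"dz":0.028,"wx":5.9,"wy":44.6,"wz":14,"hand":-1},{"dx":-0.15,"dy":-0.157,"dz":0.028,"wx":5.9,"wy":44.6,"wz":14,"hand":-1},{"dx":-0.15,"dy":-0.157,"dz":0.028,"wx":5.9,"wy":44.6,"wz":14,"hand":-1},{"dx":-0.15,"dy":-0.157,"dz":0.028,"wx":5.9,"wy":44.6,"wz":14,"hand":-1},{"dx":-0.15,"dy":-0.157,"dz":0.028,"wx":5.9,"wy":44.6,"wz":14,"hand":-1}]'
python3 - <<'E'
from h import *
s=sensors.state(); t,r=TR(); im,d=save('wrist','w2.png'); c=cams.calibration('wrist'); f=200/np.tan(np.radians(c['fov_y'])/2)
v,u=np.mgrid[:400,:640]; P=np.stack([(u-c['cx'])*d/f,(v-c['cy'])*d/f,d,np.ones_like(d)],-1)@np.array(c['hand_eye']).T
W=r.apply(P[...,:3].reshape(-1,3)).reshape(400,640,3)+t
h=cv2.cvtColor(im,cv2.COLOR_RGB2HSV); m=(h[...,0]>50)&(h[...,0]<85)&(h[...,1]>110)&(np.hypot(W[...,0]-.466,W[...,1]+.006)<.06)&(W[...,2]>0.012)
Q=W[m];print(len(Q),Q.min(0),Q.max(0),np.median(Q,0)); plan([.466,-.006,.03],np.radians(-75),0); print(s['gripper_width'])
E
```

```text
time: 11.5
tool_pos: [0.4654, -0.0064, 0.1192]
tool_rot: [-0.0, 0.609, 0.793, -0.001]
contact_force: [-0.4, -0.1, -0.9]
gripper_width: 0.005
1251 [ 0.40856763 -0.02509669  0.01801931] [0.48255041 0.01724376 0.21352389] [ 0.46377642 -0.00537763  0.02211681]
shift [0.     0.0007 0.0894] turn [-0.07  0.   -0.04]
0.004658686118544882
```

```bash
python3 -m pendant '[{"dx":0,"dy":0,"dz":0.03,"wx":0,"wy":0,"wz":0,"hand":-1},{"dx":0,"dy":0,"dz":0.06,"wx":0,"wy":0,"wz":0,"hand":-1},{"dx":0,"dy":0,"dz":0.08,"wx":0,"wy":0,"wz":0,"hand":-1},{"dx":0,"dy":0,"dz":0.088,"wx":0,"wy":0,"wz":0,"hand":-1},{"dx":0,"dy":0,"dz":0.092,"wx":0,"wy":0,"wz":0,"hand":-1},{"dx":0,"dy":0,"dz":0.095,"wx":0,"wy":0,"wz":0,"hand":-1},{"dx":0,"dy":0,"dz":0.098,"wx":0,"wy":0,"wz":0,"hand":-1},{"dx":0,"dy":0,"dz":0.100,"wx":0,"wy":0,"wz":0,"hand":-1},{"dx":0,"dy":0,"dz":0.101,"wx":0,"wy":0,"wz":0,"hand":-1},{"dx":0,"dy":0,"dz":0.102,"wx":0,"wy":0,"wz":0,"hand":-1},{"dx":0,"dy":0,"dz":0.102,"wx":0,"wy":0,"wz":0,"hand":-1}]'
```

```text
time: 12.47
tool_pos: [0.4672, -0.0072, 0.019]
tool_rot: [0.001, 0.61, 0.792, 0.001]
contact_force: [0.7, 2.3, 3.2]
gripper_width: -0.002
```

```bash
python3 -m pendant '[{"dx":0,"dy":0,"dz":0.001,"wx":0,"wy":0,"wz":0,"hand":-1},{"dx":0,"dy":0,"dz":0.002,"wx":0,"wy":0,"wz":0,"hand":-1},{"dx":0,"dy":0,"dz":0.003,"wx":0,"wy":0,"wz":0,"hand":-1},{"dx":0,"dy":0,"dz":0.003,"wx":0,"wy":0,"wz":0,"hand":-1}]'
```

```text
time: 12.8
tool_pos: [0.4672, -0.0072, 0.016]
tool_rot: [0.001, 0.61, 0.792, 0.001]
contact_force: [0.4, 1.8, 7.2]
gripper_width: 0.001
```

```bash
python3 -m pendant '[{"dx":0,"dy":0,"dz":0.001,"wx":0,"wy":0,"wz":0,"hand":-1},{"dx":0,"dy":0,"dz":0.002,"wx":0,"wy":0,"wz":0,"hand":-1},{"dx":0,"dy":0,"dz":0.002,"wx":0,"wy":0,"wz":0,"hand":-1},{"dx":0,"dy":0,"dz":0.002,"wx":0,"wy":0,"wz":0,"hand":-1}]'
```

```text
time: 13.13
tool_pos: [0.4673, -0.0072, 0.0157]
tool_rot: [0.0, 0.61, 0.793, 0.0]
contact_force: [-4.5, 3.7, 19.8]
gripper_width: -0.002
```

The button is bottomed: another 2 mm commanded moved the tip only 0.3 mm, and the force rose from 7 to 20 N. I'll lift straight off and check.

```bash
python3 -m pendant '[{"dx":0,"dy":0,"dz":-0.004,"wx":0,"wy":0,"wz":0,"hand":-1},{"dx":0,"dy":0,"dz":-0.012,"wx":0,"wy":0,"wz":0,"hand":-1},{"dx":0,"dy":0,"dz":-0.04,"wx":0,"wy":0,"wz":0,"hand":-1},{"dx":0,"dy":0,"dz":-0.08,"wx":0,"wy":0,"wz":0,"hand":-1},{"dx":0.05,"dy":0,"dz":-0.12,"wx":0,"wy":0,"wz":0,"hand":-1},{"dx":0.05,"dy":0.05,"dz":-0.15,"wx":0,"wy":0,"wz":0,"hand":-1},{"dx":0.05,"dy":-0.05,"dz":-0.20,"wx":0,"wy":0,"wz":0,"hand":-1},{"dx":0.05,"dy":-0.05,"dz":-0.24,"wx":0,"wy":0,"wz":0,"hand":-1},{"dx":0.05,"dy":-0.05,"dz":-0.24,"wx":0,"wy":0,"wz":0,"hand":-1},{"dx":0.05,"dy":-0.05,"dz":-0.24,"wx":0,"wy":0,"wz":0,"hand":-1},{"dx":0.05,"dy":-0.05,"dz":-0.24,"wx":0,"wy":0,"wz":0,"hand":-1},{"dx":0.05,"dy":-0.05,"dz":-0.24,"wx":0,"wy":0,"wz":0,"hand":-1}]'
python3 chk.py s7.png | head -2
python3 - <<'E'
import cv2,numpy as np
a=cv2.imread('pics/s7.png')[100:330,190:470];b=cv2.imread('pics/t_s7.png')[90:290,120:500]
cv2.imwrite('pics/c7.png',np.vstack([cv2.resize(a,(380,300)),cv2.resize(b,(380,200))]))
for n,o in (('s7','s1'),('t_s7','t1')):
    A,B=[cv2.imread(f'pics/{k}.png').astype(int) for k in (n,o)]
E
```

```text
time: 14.13
tool_pos: [0.4047, 0.0281, 0.2526]
tool_rot: [-0.0, 0.61, 0.792, -0.0]
contact_force: [1.0, 0.2, -0.6]
gripper_width: -0.0
flask side [0.62131311 0.03458849] 695 0.0017200087742549864 cap [0.62099339 0.04059559 0.22660669]
flask top (array([0.62469555, 0.03564267]), 135, np.float64(0.0003613948010695685)) cap [0.62355052 0.03484144 0.22846614]
```

View pics/c7.png

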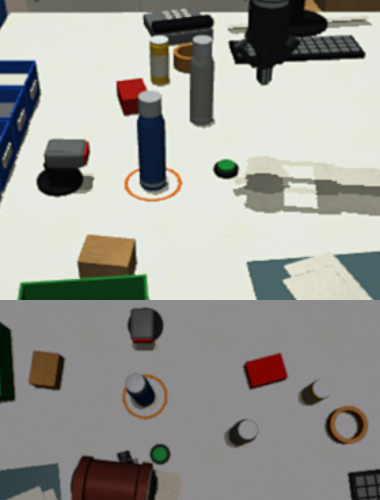

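The flask stands upright in the ring, at (152,185) in the side crop and (145,395) in the top crop. Both cameras put it within about 2 mm of the ring centre. The button is back up, the bystanders are in place, and the hand is clear with no contact force.

```bash
python3 -c "
from plant import job; print(job.job_done())"
```

```text
the job is handed in; nothing more can be done
None
```

The blue flask stands upright inside the orange ring, the scan button was pressed right down after that, and the job is handed in at about 14 s of the 64 s allowed.

- **Push:** I leaned the hand back 45° and pushed the flask low at its foot with two half-open fingertips. It slid about 170 mm at roughly 50 mm/s, with readings of 3–5 N each time I checked during the push.
- **Flask position:** At the end both cameras put the flask within about 2 mm of the ring centre, and it was still there after the button press.
- **Button:** I pressed it with shut fingertips until it bottomed out. The last 2 mm commanded moved the tip only 0.3 mm while the force rose from 7 to about 20 N. I had no direct reading of the button's travel.
- **Finish:** The hand ended about 0.25 m above the bench, touching nothing. In the last pictures the bystanders looked unmoved, but I checked that by eye only and did not measure them.
- **Check that disagreed:** While the hand was near the flask, the top camera's position fit was off by several centimetres because it picked up parts of the gripper. I relied on the side camera and the cap position during the push. With the hand away, the top camera fit agreed again.

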